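# Release the hob's filter drawer with the service pin

### The job

The filter drawer of the induction hob is locked by a spring catch inside the casing. Take the release pin from its stand, push it down through the small hole in the hob's rear deck and press the catch gently until the drawer springs open (forcing the catch with more than about 25 N breaks it). Then hang the pin back in its stand, fully home, and leave the drawer open and the other things where they are.

Things in the scene. Friction and masses are not known exactly. Their poses are not given: they have to be found in the camera images.
- hob: Table-top induction hob, a brushed metal casing 320 (x, depth) x 280 (y, width) x 85 mm high, fixed to the counter, with a black glass plate 190 x 240 x 3 mm on top. Origin at the centre of its underside on the counter; z up, -x is its front, from which the drawer comes.
- service_hole (a point): Centre of the vertical round service hole, 13 mm in diameter, at the upper face of the 6 mm deck plate on the hob's rear edge, 125 mm behind the hob's centre, 85 mm above the counter. Straight below sits the catch's flat round button, 22 mm across, its top 20 to 40 mm below the deck's upper face: this differs from hob to hob and cannot be known beforehand. Axes as the hob's.
- drawer (a joint): Slide of the filter drawer (slotted front 240 x 32 mm at the foot of the hob's front), m: 0 = caught, 0.04 = fully out; freed, it springs out within a second and stays. The catch's button resists with about 5 N at first, 9 N when pushed about 6 mm down, where it frees the drawer; its hard stop is at 8 mm. The button springs back when let go.
- pin: Release pin, 150 mm long, about 120 g: steel shaft 10 mm in diameter, the last 6 mm tapered to 6 mm at the tip; flange 26 mm in diameter, 85 to 90 mm above the tip; round black plastic handle 18 mm in diameter, 90 to 150 mm above the tip. Origin at the tip's centre, z towards the handle. Starts hanging upright in the stand, flange on the stand's top.
- stand: Steel stand fixed to the counter, open at two sides: base 90 x 90 mm, top plate 90 x 90 x 8 mm with its upper face 100 mm above the counter. Origin at the centre of its underside, z up. May be at either side of the hob.
- stand_hole (a point): Centre of the 13 mm hole through the stand's top plate, at its upper face, 100 mm above the counter; z up.
- saucepan: Steel saucepan, 120 mm across, 65 mm high, with a bar handle 90 mm long along its +y, loose on the hob's glass; origin at the centre of its underside. Leave alone.
- tub: Loose open steel tub, 100 x 90 x 65 mm, on the counter at the other side of the hob; origin at the centre of its underside. Leave alone.
- mould: Loose grey baking mould with six cells, 120 x 100 x 32 mm; origin at the centre of its underside. Leave alone.
- jar: Loose glass jar, 66 mm across, 85 mm high; origin at the centre of its underside. Leave alone.

How it is judged:
By the outcome, as a careful person would: the job done as asked, in the order asked, and still so for the second after the job is handed in, with the robot touching nothing.
It also fails if it takes over 64 s, if anything falls off the work surface, if the arm or the gripper's body presses on something with over 40 N, if the wrist force passes 120 N, or if a joint passes its speed limit or range.

### The arm

A 7-joint arm with a two-finger parallel gripper is mounted at the origin on the work surface. World frame = base frame: x ahead of the robot, y to its left, z up, the work surface at z = 0. Lengths are in m, angles in rad, forces in N, time in s.
With the tool pointing down it reaches from about 0.4 to 0.875 m from the base axis. Payload 19.3 kg.
Tool frame: the origin (TCP) lies on the centre line of the jaws, within the pads' length; the fingertips stand 19 mm ahead of it and the grasp point (between the pads) is the TCP (bot.nose_length is the distance from the TCP to the fingertips, in m); y points along the fingers, z is the direction in which the jaws open and shut, and the axes are right-handed (so a half turn about y gives the same grasp; the last joint's range is limited). The gripper opens to 85 mm and grips with 20 to 120 N. Pads are 22 mm wide; open, the fingers measure 114 mm over their backs; the gripper's body (76 mm by 85 mm) begins 54 mm behind the grasp point. The pads swing forward as they close: fully open they stand 13 mm farther back than shut.
Start: joints at [-1.238, 0.521, -0.036, 1.599, 0.021, 1.021, -0.113], TCP at [0.245, 0.575, 0.25] pointing down, gripper open.
Joint ranges: [-2.91, 2.91], [-0.3, 2.13], [-1.5, 1.42], [0.17, 2.43], [-1.26, 4.41], [0.16, 1.93], [-2.52, 2.52]. Speed limits (rad/s): [1.89, 1.89, 2.39, 2.39, 3.01, 3.01, 3.01].

### API

Orientations are given as [roll, pitch, yaw] about the fixed x, y, z axes, in that order (R = Rz(yaw) Ry(pitch) Rx(roll)).
In Python, from workcell import observe, cams, workorder, bot gives the robot as it stands. The module is installed in compiled form; this text tells all that it offers.
- The arm moves only by the tool apply_moves, never from a script. Its arguments are lists of equal length, an entry for each row: "jaw": the opening, from -1 (shut) to 1 (fully open), so that 0 is half open; "translation": the shift along the world's x, y, z in m, a list of three; "angular": the turn, a rotation vector about the world's x, y, z in degrees, a list of three. In form: {"jaw": [jaw, ...], "translation": [[x, y, z], ...], "angular": [[ax, ay, az], ...]}. A call has 1 to 5 rows; each row is the pose to reach, as a shift and turn from the pose commanded when the call began; what a row does not reach only later rows make up. A row lasts 1/10 s, in which the tool goes at most 50 mm and 8.59 degrees, less where a joint would pass 70% of its speed; a pose out of reach is approached as far as the arm can. A call with a gripper value outside its range is refused whole. The fingers move at their own pace and stop on an object; "newtons" is the grip in N (left out, the last holds). Time passes only in rows, so rows that repeat a pose let the fingers close. It gives the time, the measured TCP pose, the force and the opening at its end, in the units of the state.
- observe(): the state, without advancing time (a new reading comes with each control period).
- cams.grab_frame(name): name is "side" or "top" or "wrist"; returns a dict with "pixels" (420x560x3 uint8, red, green, blue), "mtx" (3x3 intrinsics, pixels), "R" (3x3) and "t" (3): a world point X has camera coordinates R X + t. Camera axes: x right, y down, z forward; pixel columns grow to the right and rows downward; lengths in m; the calibration is good to about 2 mm. A picture is of the moment at which its call begins. There is no depth.
- workorder.job_done(): hands the job in, once; it reports no verdict.
The state is a dict: "clock": time; "qpos": joint angles; "qd": joint speeds; "joint_efforts": joint torques, N m; "position": TCP position; "tool_rot": TCP orientation; "force": force on the tool from outside, world axes, zero at the start; "moment": the same for the moment, N m; "grip_width": finger opening in m.
Only numpy, scipy, OpenCV 4.12 (cv2) and the standard library are available. Lean on these libraries where they do the work, as an engineer would, in place of code of your own. Each camera call takes 0.05 s, during which the arm holds its last target. There are 200 camera calls.

## Working session

There is one attempt and no reset: what is moved stays moved. The work goes in short steps, Python scripts to look and compute and a tool call to move; the robot and the scene stay as the last step left them, time stands still between calls to the robot, and variables do not carry over. Pictures are saved under pics/ and viewed, about 8 in all and at most 12, crops included, and the job is handed in when it is done.

Besides the shell and the picture viewer there is one more tool, called after "Emit:" by a JSON object that holds its "name" and its "arguments". apply_moves: Moves the arm, as the interface text tells. Its arguments: {"type":"object","properties":{"jaw":{"type":"array"},"translation":{"type":"array"},"angular":{"type":"array"},"newtons":{"type":"number"}},"required":["jaw","translation","angular"]}

```bash
mkdir -p pics; cat > h.py <<'E'
import numpy as np, cv2
from workcell import observe, cams, workorder, bot
def grab(n,f=None):
    d=cams.grab_frame(n)
    if f: cv2.imwrite('pics/'+f,cv2.cvtColor(d['pixels'],cv2.COLOR_RGB2BGR))
    return d
def cast(d,u,v,z):
    r=d['R'].T@np.linalg.solve(d['mtx'],[u,v,1.]); c=-d['R'].T@d['t']
    return c+r*(z-c[2])/r[2]
def proj(d,X):
    p=d['mtx']@(d['R']@np.array(X)+d['t']); return p[:2]/p[2]
E
python3 - <<'E'
from h import *
o=observe(); print(o)
a=grab('top','top1.png'); b=grab('side','side1.png')
for d in (a,b): print(-d['R'].T@d['t'], d['R'][2], d['mtx'][0,0])
E
```

```text
{'clock': 0.0, 'qpos': array([-1.23817128,  0.52199486, -0.03635553,  1.59998247,  0.02121736,
        1.021036  , -0.11281401]), 'qd': array([-0.00094815,  0.0004173 , -0.00045033, -0.00078646, -0.0001674 ,
       -0.00109354, -0.00034716]), 'joint_efforts': array([-1.21416757e-03, -9.27098036e+01,  1.97856970e+00, -3.69934273e+01,
        1.77064352e-02,  7.92342005e-03, -1.08754730e-04]), 'position': array([0.24491915, 0.57470323, 0.24974647]), 'tool_rot': array([-1.57182897e+00, -7.15935608e-05, -4.02815992e-01]), 'force': array([-0.43235611,  0.08054769,  1.09726504]), 'moment': array([-0.04643673, -0.00483411,  0.01754685]), 'grip_width': 0.08550453789786643}
[0.47710528 0.01485315 0.89986648] [ 0.0977079  -0.01329379 -0.99512634] 394.5005658854289
[ 0.37669876 -0.65334435  0.91164924] [ 0.15673395  0.62758927 -0.76260486] 422.30152401373437
```

View pics/top1.png

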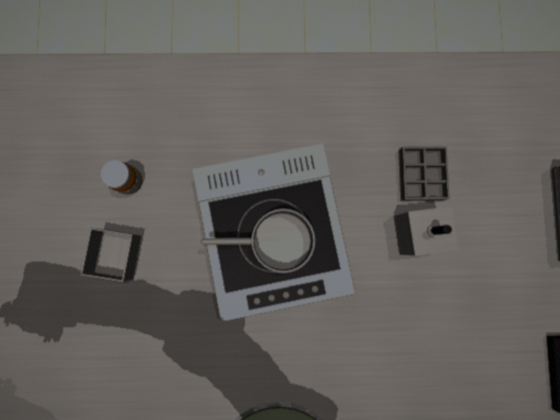

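View pics/side1.png

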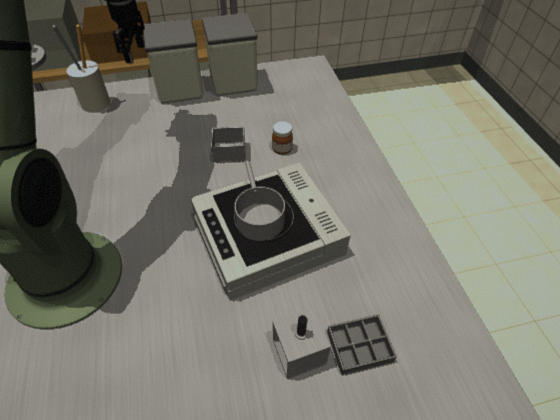

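Top view: service hole near (261,172), pan in the middle of the glass with its handle to the left, pin and stand at right (flange ~(434,230)). Side view: service hole (311,200), pin handle (301,326), mould right behind the stand.

```bash
python3 - <<'E'
from h import *
a=grab('top'); b=grab('side')
def blob(d,x0,x1,y0,y1,th):
    g=cv2.cvtColor(d['pixels'],cv2.COLOR_RGB2GRAY)[y0:y1,x0:x1]
    n,l,s,c=cv2.connectedComponentsWithStats((g<th).astype(np.uint8))
    return [(s[i].tolist()[:], (c[i]+[x0,y0]).round(1).tolist()) for i in range(1,n) if s[i][4]>3]
for nm,d,r in(('top',a,(254,268,165,179)),('side',b,(304,318,194,206))):
    for th in(90,110): print(nm,th,[(k,cast(d,*k[1],.085).round(4)) for k in blob(d,*r,th)])
print('pin top',blob(a,424,458,218,242,45)); print('pin side',blob(b,292,312,310,342,45))
for nm,d,(u,v) in(('flange top',a,(434,230)),('side',b,(299,335))): print(nm,cast(d,u,v,.105).round(4))
for nm,d,(u,v) in(('htop',a,(446,229)),('side',b,(302,320))): print(nm,cast(d,u,v,.165).round(4))
# hob corners (top face)
for c in[(193,168),(324,145),(354,294),(222,319)]: print(cast(a,*c,.085).round(3))
im=np.hstack([cv2.resize(a['pixels'][200:260,400:470],None,fx=5,fy=5,interpolation=2),cv2.resize(b['pixels'][300:360,270:340],None,fx=5,fy=5,interpolation=2)])
cv2.imwrite('pics/c1.png',im[:,:,::-1])
E
```

```text
top 90 []
top 110 [(([4, 4, 7, 6, 34], [260.8, 171.4]), array([0.6384, 0.0299, 0.085 ]))]
side 90 [(([5, 5, 4, 3, 9], [310.7, 200.1]), array([0.6369, 0.0302, 0.085 ]))]
side 110 [(([5, 5, 5, 3, 11], [311.0, 200.0]), array([0.6378, 0.0303, 0.085 ]))]
pin top [([7, 7, 20, 10, 148], [440.5, 229.4])]
pin side [([5, 6, 10, 20, 150], [301.5, 325.4])]
flange top [ 0.5106 -0.3199  0.105 ]
side [ 0.505  -0.3241  0.105 ]
htop [ 0.5097 -0.3173  0.165 ]
side [ 0.509  -0.3214  0.165 ]
[0.647 0.172 0.085]
[ 0.694 -0.104  0.085]
[ 0.383 -0.158  0.085]
[0.337 0.111 0.085]
```

View pics/c1.png

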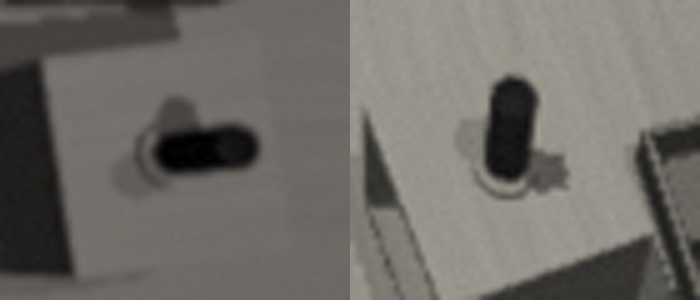

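The stand's pin is at about (0.509, -0.320) and the service hole at (0.638, 0.030). I'll swing round at z = 0.25.

Emit:
{"name": "apply_moves", "arguments": {"jaw": [1,1,1,1,1], "translation": [[0.035,-0.025,0],[0.07,-0.05,0],[0.104,-0.075,0],[0.139,-0.1,0],[0.174,-0.125,0]], "angular": [[0,0,-4],[0,0,-8],[0,0,-12],[0,0,-16],[0,0,-20]]}}

```text
clock: 0.7
position: [0.4202, 0.4487, 0.2503]
tool_rot: [-1.571, 0.0, -0.755]
force: [-0.2, 0.8, 0.4]
grip_width: 0.0851
```

Emit:
{"name": "apply_moves", "arguments": {"jaw": [1,1,1,1,1], "translation": [[0.025,-0.034,0],[0.05,-0.067,0],[0.076,-0.1,0],[0.102,-0.134,0],[0.127,-0.168,0]], "angular": [[0,0,-4],[0,0,-8],[0,0,-12],[0,0,-16],[0,0,-20]]}}

```text
clock: 1.2
position: [0.5469, 0.2804, 0.2503]
tool_rot: [-1.571, 0.0, -1.104]
force: [0.4, 0.3, 0.1]
grip_width: 0.0857
```

Emit:
{"name": "apply_moves", "arguments": {"jaw": [1,1,1,1,1], "translation": [[0.013,-0.04,0],[0.025,-0.081,0],[0.038,-0.121,0],[0.05,-0.162,0],[0.063,-0.202,0]], "angular": [[0,0,-4],[0,0,-8],[0,0,-12],[0,0,-16],[0,0,-20]]}}

```text
clock: 1.7
position: [0.6092, 0.0783, 0.2503]
tool_rot: [-1.571, 0.0, -1.453]
force: [1.3, 1.0, -0.2]
grip_width: 0.0854
```

Emit:
{"name": "apply_moves", "arguments": {"jaw": [1,1,1,1,1], "translation": [[-0.002,-0.042,0],[-0.004,-0.084,0],[-0.006,-0.127,0],[-0.008,-0.169,0],[-0.01,-0.211,0]], "angular": [[0,0,-4],[0,0,-8],[0,0,-12],[0,0,-16],[0,0,-20]]}}

```text
clock: 2.2
position: [0.5987, -0.1326, 0.2503]
tool_rot: [-1.571, 0.0, -1.802]
force: [1.6, 0.8, 0.2]
grip_width: 0.0852
```

Emit:
{"name": "apply_moves", "arguments": {"jaw": [1,1,1,1,1], "translation": [[-0.02,-0.04,0],[-0.04,-0.08,0],[-0.06,-0.12,0],[-0.08,-0.16,0],[-0.09,-0.189,0]], "angular": [[0,0,-4],[0,0,-8],[0,0,-12],[0,0,-16],[0,0,-20]]}}

```text
clock: 2.7
position: [0.5069, -0.3227, 0.2505]
tool_rot: [-1.571, -0.001, -2.153]
force: [0.7, 0.7, 0.4]
grip_width: 0.0852
```

```bash
python3 - <<'E'
from h import *
w=grab('wrist','w1.png'); print(-w['R'].T@w['t'],w['R'][2]); o=observe(); print(o['position'],o['tool_rot'],o['qpos'])
print(proj(w,[.509,-.32,.165]),proj(w,[.509,-.32,.105]))
E
```

```text
[ 0.55098436 -0.25684061  0.37401266] [-0.17145858 -0.26248995 -0.94957937]
[ 0.50516115 -0.32694115  0.25072826] [-1.56990078 -0.00273369 -2.16203688] [ 0.11786415  0.53633567  0.52753057  1.6848299  -0.30670469  1.00323495
  0.159314  ]
[278.57042279 226.42351693] [278.62351516 204.28342734]
```

View pics/w1.png

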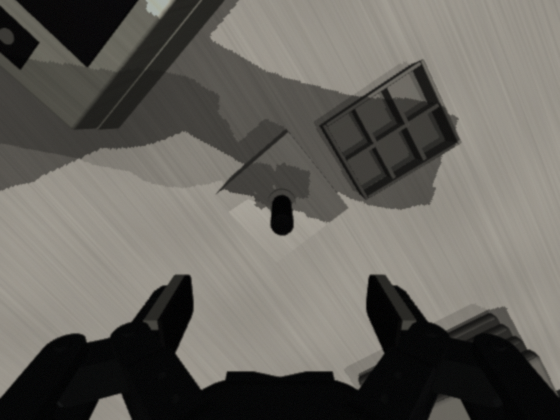

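Wrist view: pin handle upright between the fingers, handle top ~(282,226), flange ~(283,196); mould to its upper right, hob upper left.

```bash
python3 - <<'E'
from h import *
for i in range(3):
    w=grab('wrist'); o=observe(); print(o['clock'],o['position'])
g=cv2.cvtColor(w['pixels'],cv2.COLOR_RGB2GRAY)[160:250,255:310]
n,l,s,c=cv2.connectedComponentsWithStats((g<28).astype(np.uint8))
for i in range(1,n):
    if s[i][4]>100:
        x,y,ww,hh,_=s[i]; x+=255;y+=160; u=x+ww/2-.5
        print(x,y,ww,hh,cast(w,u,y+hh-1-ww/2,.165),cast(w,u,y+ww/4,.105))
E
```

```text
2.8 [ 0.50651253 -0.32439103  0.25050361]
2.85 [ 0.50784734 -0.32195163  0.25023543]
2.9 [ 0.50877624 -0.32035912  0.25011743]
271 197 21 39 [ 0.51230739 -0.31888162  0.165     ] [ 0.51287095 -0.31875774  0.105     ]
```

Emit:
{"name": "apply_moves", "arguments": {"jaw": [1,1,1,1,1], "translation": [[0.002,0,-0.03],[0.002,0,-0.06],[0.002,0,-0.09],[0.002,0,-0.108],[0.002,0,-0.108]], "angular": [[0,0,0],[0,0,0],[0,0,0],[0,0,0],[0,0,0]]}}

```text
clock: 3.4
position: [0.5107, -0.3181, 0.14]
tool_rot: [-1.575, -0.0, -2.146]
force: [-0.2, 0.2, 0.3]
grip_width: 0.0852
```

Emit:
{"name": "apply_moves", "arguments": {"jaw": [0.3,0.0,-0.2,-0.4,-0.4], "translation": [[0,0,0],[0,0,0],[0,0,0],[0,0,0],[0,0,0]], "angular": [[0,0,0],[0,0,0],[0,0,0],[0,0,0],[0,0,0]], "newtons": 20}}

```text
clock: 3.9
position: [0.5112, -0.3201, 0.1427]
tool_rot: [-1.57, 0.0, -2.148]
force: [-0.2, -1.1, -0.1]
grip_width: 0.0259
```

```bash
python3 - <<'E'
from h import *
w=grab('wrist','w2.png'); o=observe(); print(o['clock'],o['position'],o['grip_width'],o['force'])
E
```

```text
3.95 [ 0.51113026 -0.32002807  0.14257841] 0.026027903315137185 [0.26932676 0.38391124 0.08078852]
```

View pics/w2.png

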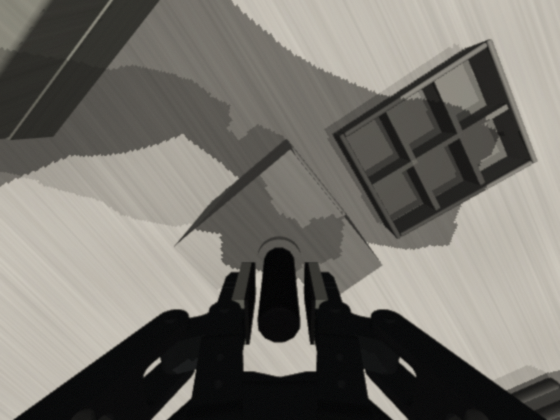

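The handle (x≈279) sits midway between the pads (254 and 306). I'll close firmly.

Emit:
{"name": "apply_moves", "arguments": {"jaw": [-0.6,-0.8,-1,-1,-1], "translation": [[0,0,0],[0,0,0],[0,0,0],[0,0,0],[0,0,0]], "angular": [[0,0,0],[0,0,0],[0,0,0],[0,0,0],[0,0,0]], "newtons": 30}}

```text
clock: 4.45
position: [0.511, -0.3201, 0.1425]
tool_rot: [-1.571, 0.0, -2.148]
force: [-1.8, 2.0, 5.6]
grip_width: 0.0174
```

Emit:
{"name": "apply_moves", "arguments": {"jaw": [-1,-1,-1,-1], "translation": [[0,0,0],[0,0,0],[0,0,0],[0,0,0]], "angular": [[0,0,0],[0,0,0],[0,0,0],[0,0,0]], "newtons": 70}}

```text
clock: 4.85
position: [0.5111, -0.3201, 0.1426]
tool_rot: [-1.571, 0.0, -2.148]
force: [-1.5, 1.5, 8.2]
grip_width: 0.0164
```

```bash
python3 - <<'E'
from h import *
w=grab('wrist'); o=observe(); print(o['clock'],o['position'],o['tool_rot'],o['grip_width'],o['force'],o['moment'])
E
```

```text
4.9 [ 0.5110633  -0.3200615   0.14261644] [-1.57060791e+00  1.84889856e-04 -2.14818841e+00] 0.016249961776219735 [-1.24295875  1.3967864   7.51740818] [0.41236144 0.42401855 0.01890132]
```

Emit:
{"name": "apply_moves", "arguments": {"jaw": [-1,-1,-1,-1,-1], "translation": [[0,0,0.015],[0,0,0.04],[0,0,0.07],[0,0,0.1],[0,0,0.117]], "angular": [[0,0,0],[0,0,0],[0,0,0],[0,0,0],[0,0,0]]}}

```text
clock: 5.4
position: [0.5113, -0.3206, 0.2625]
tool_rot: [-1.568, 0.0, -2.149]
force: [-0.4, -0.7, -1.5]
grip_width: 0.0167
```

Emit:
{"name": "apply_moves", "arguments": {"jaw": [-1,-1,-1,-1,-1], "translation": [[0.012,0.03,0],[0.026,0.07,0],[0.041,0.11,0],[0.055,0.15,0],[0.07,0.19,0]], "angular": [[0,0,0],[0,0,0],[0,0,0],[0,0,0],[0,0,0]]}}

```text
clock: 5.9
position: [0.5813, -0.1285, 0.2603]
tool_rot: [-1.57, 0.0, -2.149]
force: [1.4, -0.3, -1.8]
grip_width: 0.0165
```

Emit:
{"name": "apply_moves", "arguments": {"jaw": [-1,-1,-1,-1,-1], "translation": [[0.015,0.042,0],[0.03,0.084,0],[0.046,0.126,0],[0.057,0.16,0],[0.057,0.16,0]], "angular": [[0,0,0],[0,0,0],[0,0,0],[0,0,0],[0,0,0]]}}

```text
clock: 6.4
position: [0.6389, 0.0359, 0.2594]
tool_rot: [-1.572, 0.001, -2.142]
force: [-0.4, 0.6, -1.7]
grip_width: 0.0166
```

Emit:
{"name": "apply_moves", "arguments": {"jaw": [-1,-1,-1,-1,-1], "translation": [[0,0,0],[0,0,0],[0,0,0],[0,0,0],[0,0,0]], "angular": [[0,0,0],[0,0,0],[0,0,0],[0,0,0],[0,0,0]]}}

```text
clock: 6.9
position: [0.638, 0.0294, 0.2595]
tool_rot: [-1.571, 0.0, -2.149]
force: [-0.2, -0.5, -1.5]
grip_width: 0.0166
```

```bash
python3 - <<'E'
from h import *
w=grab('wrist','w3.png');s=grab('side','s3.png');t=grab('top'); o=observe(); print(o['clock'],o['position'],o['tool_rot'],o['grip_width'],o['force'])
im=np.hstack([w['pixels'][130:360,180:390],cv2.resize(s['pixels'][140:255,250:355],None,fx=2,fy=2,interpolation=2)])
im=cv2.resize(im,None,fx=1.8,fy=1.8,interpolation=2)
cv2.imwrite('pics/c3.png',im[:,:,::-1]); print(im.shape)
tip=o['position']-[0,0,.1276]
print(proj(w,tip),proj(w,[.638,.03,.085]),proj(s,tip),proj(s,[.638,.03,.085]),proj(t,tip))
E
```

```text
7.05 [0.63798177 0.02978124 0.25932108] [-1.57085301e+00  1.23727703e-05 -2.14844023e+00] 0.016284469510222752 [ 0.43558354  0.23144556 -0.48607782]
(414, 756, 3)
[278.11582208 213.31985444] [278.11618832 199.40885991] [312.35159993 187.91488499] [311.12964282 200.07922258] [260.39928211 166.99691492]
```

View pics/c3.png

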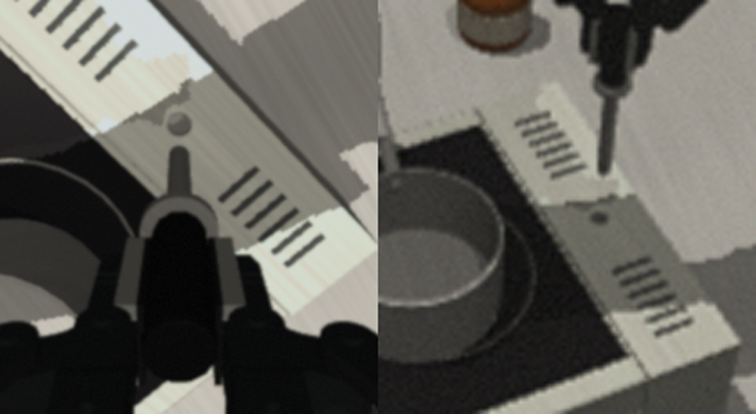

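Wrist view: tip at (279,213), hole at (279,199), both within 1 px of prediction. Side view: tip (312.5,188), hole (311.4,200.3), also as predicted. I'll lower it straight down.

Emit:
{"name": "apply_moves", "arguments": {"jaw": [-1,-1,-1,-1,-1], "translation": [[0,0,-0.015],[0,0,-0.03],[0,0,-0.039],[0,0,-0.042],[0,0,-0.042]], "angular": [[0,0,0],[0,0,0],[0,0,0],[0,0,0],[0,0,0]]}}

```text
clock: 7.55
position: [0.6378, 0.0299, 0.2166]
tool_rot: [-1.571, -0.001, -2.148]
force: [-0.2, 0.6, -0.8]
grip_width: 0.0168
```

Emit:
{"name": "apply_moves", "arguments": {"jaw": [-1,-1,-1,-1,-1], "translation": [[0,0,-0.003],[0,0,-0.006],[0,0,-0.009],[0,0,-0.011],[0,0,-0.011]], "angular": [[0,0,0],[0,0,0],[0,0,0],[0,0,0],[0,0,0]]}}

```text
clock: 8.05
position: [0.6379, 0.03, 0.206]
tool_rot: [-1.571, -0.0, -2.148]
force: [-0.2, -0.7, -0.7]
grip_width: 0.0164
```

Emit:
{"name": "apply_moves", "arguments": {"jaw": [-1,-1,-1,-1,-1], "translation": [[0,0,-0.003],[0,0,-0.006],[0,0,-0.009],[0,0,-0.011],[0,0,-0.011]], "angular": [[0,0,0],[0,0,0],[0,0,0],[0,0,0],[0,0,0]]}}

```text
clock: 8.55
position: [0.6379, 0.03, 0.1949]
tool_rot: [-1.571, -0.0, -2.148]
force: [-0.7, -0.4, -0.4]
grip_width: 0.0162
```

Emit:
{"name": "apply_moves", "arguments": {"jaw": [-1,-1,-1,-1,-1], "translation": [[0,0,-0.001],[0,0,-0.002],[0,0,-0.003],[0,0,-0.004],[0,0,-0.004]], "angular": [[0,0,0],[0,0,0],[0,0,0],[0,0,0],[0,0,0]]}}

```text
clock: 9.05
position: [0.6382, 0.03, 0.1916]
tool_rot: [-1.57, 0.0, -2.148]
force: [-0.7, 0.9, 4.4]
grip_width: 0.0162
```

Emit:
{"name": "apply_moves", "arguments": {"jaw": [-1,-1,-1,-1,-1], "translation": [[0,0,-0.001],[0,0,-0.002],[0,0,-0.002],[0,0,-0.002],[0,0,-0.002]], "angular": [[0,0,0],[0,0,0],[0,0,0],[0,0,0],[0,0,0]]}}

```text
clock: 9.55
position: [0.6382, 0.03, 0.1897]
tool_rot: [-1.57, 0.001, -2.148]
force: [-1.2, -0.9, 4.5]
grip_width: 0.0163
```

Emit:
{"name": "apply_moves", "arguments": {"jaw": [-1,-1,-1,-1,-1], "translation": [[0,0,-0.001],[0,0,-0.0015],[0,0,-0.0015],[0,0,-0.0015],[0,0,-0.0015]], "angular": [[0,0,0],[0,0,0],[0,0,0],[0,0,0],[0,0,0]]}}

```text
clock: 10.05
position: [0.6383, 0.03, 0.1883]
tool_rot: [-1.57, 0.001, -2.148]
force: [-1.2, 0.6, 6.1]
grip_width: 0.0162
```

```bash
python3 - <<'E'
from h import *
s=grab('side','s4.png'); o=observe(); print(o['position'],o['force'],o['moment'])
E
```

```text
[0.63825773 0.03002076 0.18827063] [-0.71828426  0.12866313  6.41444807] [0.12260296 0.34813144 0.01309554]
```

Emit:
{"name": "apply_moves", "arguments": {"jaw": [-1,-1,-1,-1,-1], "translation": [[0,0,-0.001],[0,0,-0.0015],[0,0,-0.0015],[0,0,-0.0015],[0,0,-0.0015]], "angular": [[0,0,0],[0,0,0],[0,0,0],[0,0,0],[0,0,0]]}}

```text
clock: 10.6
position: [0.6383, 0.03, 0.1868]
tool_rot: [-1.57, 0.001, -2.148]
force: [-1.4, 1.6, 7.5]
grip_width: 0.0166
```

Emit:
{"name": "apply_moves", "arguments": {"jaw": [-1,-1,-1,-1,-1], "translation": [[0,0,-0.001],[0,0,-0.001],[0,0,-0.001],[0,0,-0.001],[0,0,-0.001]], "angular": [[0,0,0],[0,0,0],[0,0,0],[0,0,0],[0,0,0]]}}

```text
clock: 11.1
position: [0.6383, 0.03, 0.1858]
tool_rot: [-1.57, 0.001, -2.148]
force: [-1.5, -0.1, 5.9]
grip_width: 0.0162
```

```bash
python3 - <<'E'
from h import *
b=cv2.imread('pics/side1.png'); t0=cv2.imread('pics/top1.png')
s=grab('side','s5.png'); t=grab('top','t5.png'); o=observe(); print(o['position'],o['force'])
im=np.hstack([cv2.resize(x,None,fx=3.4,fy=3.4,interpolation=2) for x in(b[185:300,180:290],cv2.imread('pics/s5.png')[185:300,180:290])])
cv2.imwrite('pics/c5.png',im)
E
```

```text
[0.63830165 0.03001135 0.1857511 ] [-0.6081184   0.53080686  5.90972517]
```

View pics/c5.png

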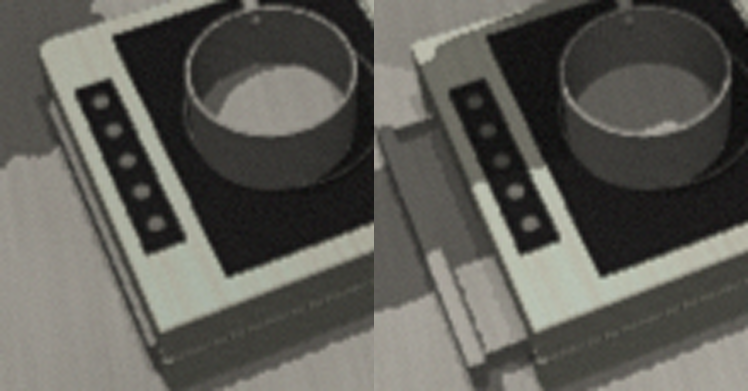

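The drawer has sprung open: its front stands clear of the casing in the right half of the picture. I'll withdraw and carry the pin back along the same path.

Emit:
{"name": "apply_moves", "arguments": {"jaw": [-1,-1,-1,-1,-1], "translation": [[0,0,0.01],[0,0,0.03],[0,0,0.05],[0,0,0.068],[0,0,0.074]], "angular": [[0,0,0],[0,0,0],[0,0,0],[0,0,0],[0,0,0]]}}

```text
clock: 11.7
position: [0.6385, 0.0299, 0.2614]
tool_rot: [-1.569, 0.002, -2.148]
force: [-0.3, 0.3, -1.6]
grip_width: 0.0162
```

Emit:
{"name": "apply_moves", "arguments": {"jaw": [-1,-1,-1,-1,-1], "translation": [[-0.01,-0.028,0],[-0.024,-0.066,0],[-0.038,-0.105,0],[-0.053,-0.145,0],[-0.067,-0.185,0]], "angular": [[0,0,0],[0,0,0],[0,0,0],[0,0,0],[0,0,0]]}}

```text
clock: 12.2
position: [0.57, -0.1563, 0.259]
tool_rot: [-1.571, -0.0, -2.148]
force: [0.7, -0.6, -1.3]
grip_width: 0.0163
```

Emit:
{"name": "apply_moves", "arguments": {"jaw": [-1,-1,-1,-1,-1], "translation": [[-0.015,-0.042,0],[-0.03,-0.084,0],[-0.045,-0.124,0],[-0.055,-0.15,0],[-0.06,-0.165,0]], "angular": [[0,0,0],[0,0,0],[0,0,0],[0,0,0],[0,0,0]]}}

```text
clock: 12.7
position: [0.5094, -0.3224, 0.2591]
tool_rot: [-1.571, -0.001, -2.151]
force: [0.5, 1.2, -0.9]
grip_width: 0.0161
```

Emit:
{"name": "apply_moves", "arguments": {"jaw": [-1,-1,-1,-1,-1], "translation": [[0,0,0],[0,0,0],[0,0,0],[0,0,0],[0,0,0]], "angular": [[0,0,0],[0,0,0],[0,0,0],[0,0,0],[0,0,0]]}}

```text
clock: 13.2
position: [0.5115, -0.3192, 0.2593]
tool_rot: [-1.571, 0.0, -2.147]
force: [-0.1, 0.2, -0.3]
grip_width: 0.0164
```

```bash
python3 - <<'E'
from h import *
w=grab('wrist','w6.png');s=grab('side','s6.png'); o=observe(); print(o['clock'],o['position'],o['tool_rot'],o['grip_width'],o['force'])
im=np.hstack([w['pixels'][130:360,180:390],cv2.resize(s['pixels'][270:385,250:355],None,fx=2,fy=2,interpolation=2)])
im=cv2.resize(im,None,fx=1.8,fy=1.8,interpolation=2)
cv2.imwrite('pics/c6.png',im[:,:,::-1])
tip=o['position']-[0,0,.1276]
print(proj(w,tip),proj(w,[.511,-.320,.1]),proj(s,tip),proj(s,[.511,-.320,.1]))
E
```

```text
13.3 [ 0.51127871 -0.31958631  0.25929014] [-1.57081426e+00  7.73995352e-05 -2.14747465e+00] 0.01683856229084571 [ 0.5080212   0.02270603 -1.06737289]
[278.40927141 214.19581659] [278.44951957 204.84197222] [302.03954548 326.44838877] [301.19782469 333.4690815 ]
```

View pics/c6.png

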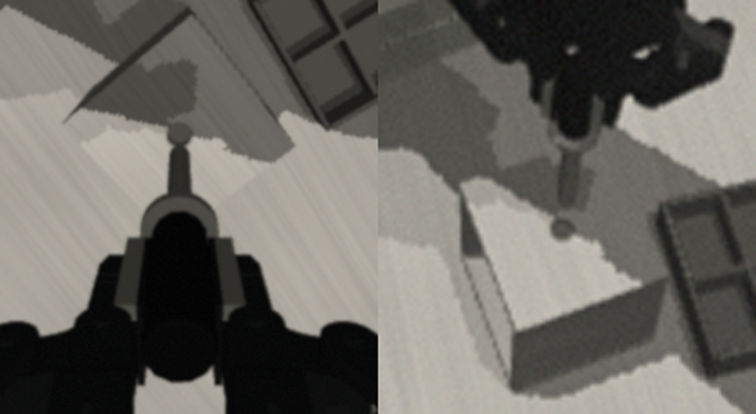

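Wrist: tip (279.4,213), stand hole (280,203.3), aligned to well under 1 mm; side agrees. I'll lower it gently.

Emit:
{"name": "apply_moves", "arguments": {"jaw": [-1,-1,-1,-1,-1], "translation": [[0,0,-0.01],[0,0,-0.02],[0,0,-0.028],[0,0,-0.035],[0,0,-0.038]], "angular": [[0,0,0],[0,0,0],[0,0,0],[0,0,0],[0,0,0]]}}

```text
clock: 13.8
position: [0.5107, -0.3199, 0.2202]
tool_rot: [-1.572, -0.0, -2.148]
force: [0.4, 0.1, -0.6]
grip_width: 0.0166
```

Emit:
{"name": "apply_moves", "arguments": {"jaw": [-1,-1,-1,-1,-1], "translation": [[0,0,-0.005],[0,0,-0.01],[0,0,-0.015],[0,0,-0.02],[0,0,-0.022]], "angular": [[0,0,0],[0,0,0],[0,0,0],[0,0,0],[0,0,0]]}}

```text
clock: 14.3
position: [0.5109, -0.3199, 0.1987]
tool_rot: [-1.571, -0.0, -2.148]
force: [1.0, 0.0, -1.7]
grip_width: 0.0167
```

Emit:
{"name": "apply_moves", "arguments": {"jaw": [-1,-1,-1,-1,-1], "translation": [[0,0,-0.012],[0,0,-0.025],[0,0,-0.038],[0,0,-0.048],[0,0,-0.051]], "angular": [[0,0,0],[0,0,0],[0,0,0],[0,0,0],[0,0,0]]}}

```text
clock: 14.8
position: [0.5105, -0.3197, 0.1467]
tool_rot: [-1.573, -0.0, -2.148]
force: [0.1, -0.0, -0.0]
grip_width: 0.0161
```

Emit:
{"name": "apply_moves", "arguments": {"jaw": [-1,-1,-1,-1,-1], "translation": [[0,0,-0.002],[0,0,-0.004],[0,0,-0.0055],[0,0,-0.0055],[0,0,-0.0055]], "angular": [[0,0,0],[0,0,0],[0,0,0],[0,0,0],[0,0,0]]}}

```text
clock: 15.3
position: [0.5111, -0.3201, 0.143]
tool_rot: [-1.57, 0.0, -2.148]
force: [0.6, -1.8, -0.1]
grip_width: 0.0163
```

Emit:
{"name": "apply_moves", "arguments": {"jaw": [-1,-1,-1,-1], "translation": [[0,0,-0.0005],[0,0,-0.001],[0,0,-0.001],[0,0,-0.001]], "angular": [[0,0,0],[0,0,0],[0,0,0],[0,0,0]]}}

```text
clock: 15.7
position: [0.5112, -0.3202, 0.1426]
tool_rot: [-1.57, 0.0, -2.148]
force: [-3.2, 2.6, 11.2]
grip_width: 0.016
```

Flange seated, with 11 N of contact. I'll open gradually at low grip, then rise.

Emit:
{"name": "apply_moves", "arguments": {"jaw": [-0.5,-0.4,-0.2,0,0.2], "translation": [[0,0,0],[0,0,0],[0,0,0],[0,0,0],[0,0,0]], "angular": [[0,0,0],[0,0,0],[0,0,0],[0,0,0],[0,0,0]], "newtons": 20}}

```text
clock: 16.2
position: [0.511, -0.32, 0.1417]
tool_rot: [-1.571, -0.0, -2.148]
force: [-1.1, -1.3, 0.6]
grip_width: 0.0515
```

Emit:
{"name": "apply_moves", "arguments": {"jaw": [0.4,0.5,0.5,0.5,0.5], "translation": [[0,0,0],[0,0,0],[0,0,0.02],[0,0,0.05],[0,0,0.08]], "angular": [[0,0,0],[0,0,0],[0,0,0],[0,0,0],[0,0,0]]}}

```text
clock: 16.7
position: [0.5107, -0.32, 0.2226]
tool_rot: [-1.572, -0.0, -2.148]
force: [0.3, 0.1, 0.3]
grip_width: 0.0643
```

Emit:
{"name": "apply_moves", "arguments": {"jaw": [0.5,0.5,0.5,0.5,0.5], "translation": [[-0.01,0.01,0.03],[-0.03,0.03,0.06],[-0.05,0.06,0.06],[-0.06,0.09,0.06],[-0.06,0.09,0.06]], "angular": [[0,0,0],[0,0,0],[0,0,0],[0,0,0],[0,0,0]]}}

```text
clock: 17.2
position: [0.4503, -0.2269, 0.2821]
tool_rot: [-1.572, 0.002, -2.145]
force: [1.2, -1.1, -0.2]
grip_width: 0.0644
```

```bash
python3 - <<'E'
from h import *
s=grab('side','s7.png');t=grab('top','t7.png'); o=observe(); print(o['clock'],o['position'],o['force'],o['grip_width'])
im=np.hstack([s['pixels'],cv2.resize(s['pixels'][285:365,265:345],(420,420),interpolation=2)])
cv2.imwrite('pics/c7.png',cv2.resize(im,(800,343),interpolation=cv2.INTER_AREA)[:,:,::-1])
E
```

```text
17.3 [ 0.45126046 -0.22964639  0.28215279] [ 0.663826   -0.64732376 -0.58049557] 0.06401892395590594
```

View pics/c7.png

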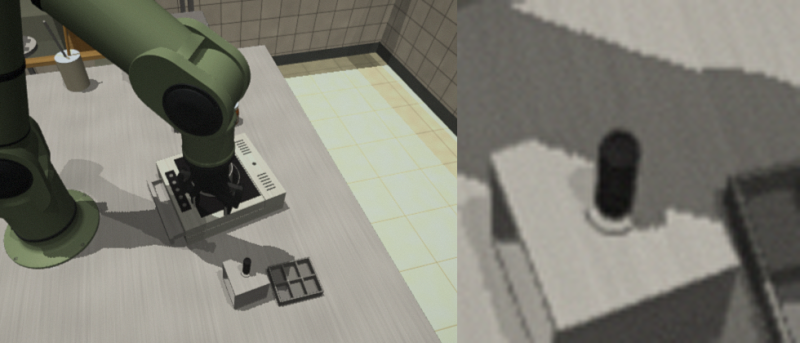

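The pin hangs upright with its flange on the plate, and the drawer is still out. I'll compare its pixel position with the start, then hand in.

```bash
python3 - <<'E'
from h import *
for f in('side1.png','s7.png'):
    g=cv2.cvtColor(cv2.imread('pics/'+f),6)[310:342,292:312]
    n,l,s,c=cv2.connectedComponentsWithStats((g<45).astype(np.uint8)); i=1+s[1:,4].argmax(); print(f,s[i],c[i]+[292,310])
s=grab('side'); o=observe(); print(o['clock'],abs(o['qd']).max(),workorder.job_done())
E
```

```text
side1.png [  5   6  10  20 150] [301.52666667 325.42      ]
s7.png [  6   6   9  20 151] [301.78807947 325.10596026]
the job is handed in; nothing more can be done
17.35 0.016190580900568782 None
```

The drawer is open and the pin is back in its stand. I handed the job in at 17.35 s of the 64 s limit.

- **Catch:** I lowered the pin through the service hole and pressed in steps of 1–2 mm. I read about 8 N at most on the catch, going by the reading at the end of each step, well under the 25 N limit. The force then dropped, and a side picture showed the drawer out.
- **Pin:** I put it back until the flange met the stand's top plate with about 11 N, then opened the gripper and moved away. In the side picture the handle is within about 0.4 px of where it started, so the pin is fully home.
- **Other things:** In the last side view the drawer is still out and the mould looks unmoved. The arm blocked the view of the pan, tub and jar, so I did not check those at the end. No reading suggested that the robot had touched them.

No check failed or disagreed beyond the 1–3 mm spread between cameras when I first located the pin.

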